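# Hold a blender jar foot against the sprung stop of the assembly jig

## Robot

A 7-joint arm with a two-finger parallel gripper is mounted at the origin on the work surface. World frame = base frame: x ahead of the robot, y to its left, z up, the work surface at z = 0. Lengths are in m, angles in rad, forces in N, time in s.
With the tool pointing down it reaches from about 0.425 to 0.825 m from the base axis. Payload 3.6 kg.
Tool frame: the origin (TCP) lies on the mounting face of the last link; the fingertips stand tip_extent ahead of it and the grasp point (between the pads) lies 155 mm ahead of it (tip_extent is the distance from the TCP to the fingertips, in m); z points along the fingers, y is the line along which they close (so a half turn about z gives the same grasp; the last joint's range is limited). The gripper opens to 85 mm and grips with 20 to 120 N. Pads are 22 mm wide; open, the fingers measure 114 mm over their backs; the gripper's body (76 mm by 85 mm) begins 54 mm behind the grasp point. The pads swing forward as they close: fully open they stand 13 mm farther back than shut.
Start: joints at [-1.246, 0.615, -0.013, 1.423, 0.008, 1.103, -0.04], TCP at [0.224, 0.61, 0.405] pointing down, gripper open.
Joint ranges: [-3.12, 3.12], [-0.3, 2.06], [-1.34, 1.32], [0.26, 2.42], [-1.36, 4.5], [0.01, 1.98], [-2.84, 2.84]. Speed limits (rad/s): [2.79, 2.79, 3.14, 3.14, 3.14, 3.14, 3.14].

## Interface

Orientations are given as a unit quaternion [x, y, z, w].
In Python, from workcell import * gives the robot as it stands.
- The arm moves only by the tool carry_out, never from a script. Its argument "rows" is a list of rows, each a list of 5 numbers: the shift along the world's x, y, z in units of 25 mm (1.0 is 25 mm), then the turn about the world's z in units of 5 degrees (1.0 is 5 degrees), then the opening, from 0 (shut) to 1 (fully open). In form: [[tx, ty, tz, turn, hand], ...]. A call has 1 to 10 rows; each row shifts and turns the commanded pose from where the row before left it; what a row does not reach is not made up. A row lasts 1/12 s, in which the tool goes at most 41.7 mm and 7.16 degrees, less where a joint would pass 70% of its speed; a pose out of reach is approached as far as the arm can. A call with a number of a shift or a turn outside -1 to 1 is refused whole. A call with a gripper value outside its range is refused whole. The fingers move at their own pace and stop on an object; the grip force is fixed at half the most. Time passes only in rows, so rows that do not move let the fingers close. It gives the time, the measured TCP pose, the force, the opening and the grip force at its end, in the units of the state.
- state(): the state, without advancing time (a new reading comes with each control period).
- grab_frame(name): name is "scene" or "side" or "wrist"; returns the picture (400x640x3 uint8, blue, green, red); there is no depth.
- get_calibration(name): a dict with "fx", "fy", "cx", "cy" (pixels), "T" (4x4, takes a point from camera to world coordinates); the wrist camera has in their place "T_tool_cam" (4x4, takes a point from camera to tool coordinates, whose origin is the TCP and whose axes are the flange's). Camera axes: x right, y up, looking along -z (the intrinsics and any distortion apply to the point x, -y, -z); pixel columns grow to the right and rows downward; lengths in m; the calibration is good to about 2 mm. A picture is of the moment at which its call begins: read the wrist's pose just before it. get_calibration takes no time and is no camera call.
- sign_off(): hands the job in; it is judged then, once.
Trained networks look in the newest picture that a camera, given by its name, has taken for a name from the list of things; names that differ only in an ending like _2 or _b are one class to them, and where a whole thing is asked for, a point or a joint stands for the part that bears it (a point fixed in the world has none). Each returns a list of dicts, best first, with "score" (0 to 1); they miss things now and then, are a little off and sometimes report something else, mostly with a low value. They report only what shows in the picture. A call takes as long as a camera call.
- search_frame(name, camera): "bbox" ([left, top, right, bottom] in pixels, round what is visible of it).
The state is a dict: "t": time; "q": joint angles; "dq": joint speeds; "effort": joint torques, N m; "tool_pos": TCP position; "eef_rot": TCP orientation; "force": force on the tool from outside, world axes, zero at the start; "ft_torque": the same for the moment, N m; "opening": opening from 0.0 (shut) to 1.0 (fully open); "finger_force": force on a finger pad.
Only numpy, scipy, OpenCV 4.12 (cv2) and the standard library are available. Lean on these libraries where they do the work, as an engineer would, in place of code of your own. Each camera call takes 0.05 s, during which the arm holds its last target. There are 200 camera calls.

## Task

Slide the jig's gate by its upright grip to its end stop so that the bed is clear, then set the square jar foot flat on the bed between the two rails and press it squarely against the sprung stop until the pointer stands between the two marks (about 12 N), never driving the stop all the way in. Finish while still holding it there with that steady push, so that a colleague can screw the foot together; do not let go. Leave the round foot and everything else on the bench where they are.

Things in the scene. Friction and masses are not known exactly. Their poses are not given: they have to be found in the camera images.
- jig: Aluminium assembly jig, fixed to the bench. Origin: underside, mid-width of the bed; x runs along the bed to the sprung stop, y across it to the gate's grip, z up. Bed plate 8 mm thick, x = -110 to 160 mm, 120 mm wide. Two dark rails along x at y = +-54 mm, 8 mm thick, top at z = 20 mm, leave a lane 100 mm wide from x = -80 to 40 mm.
- marks_mid (a point): Midway between the two black cross marks (10 mm apart along the jig's x) on top of the grey spring housing behind the stop; at jig x = 119, y = 0, z = 38 mm. The housing spans x = 93 to 155 mm and is 70 mm wide. A steel pointer, moving with the stop, stands out of its slot 54 mm behind the stop's face.
- gate (a joint): Position of the gate slide along the jig's +y, in m: 0 = tongue across the lane, 0.075 = end stop, lane clear. Starts at 0 to 0.02. Dry friction about 2 N; it stays where it is left.
- gate_grip (a point): Top centre of the gate's grip, an upright black block 28 mm along jig x, 20 mm along y, z = 10 to 60 mm, at jig x = 0, y = 75 mm + gate value. From its foot a steel tongue (16 mm wide, z = 10 to 24 mm) reaches to 90 mm on the -y side of the grip's middle, across the lane where the foot is to sit. A low end block (top z = 24 mm) stands beyond the travel's end.
- stop (a joint): How far the sprung stop is pushed in along the jig's +x, in m: 0 = free, 0.030 = fully in. Spring 800 N/m, no preload: 0.010 = 8 N (pointer at the first mark), 0.015 = 12 N (midway), 0.020 = 16 N (second mark). It springs back when released.
- stop_face (a point): Centre of the face of the stop plate that meets the foot (plate 64 mm wide, z = 10 to 36 mm above the bench); at jig x = 50 mm + stop value, y = 0. It looks to the jig's -x.
- square_foot: The part: loose blender jar foot, 0.2 to 0.45 kg. Black square base 84 x 84 mm, 26 mm high, with a grey square boss 36 x 36 mm, 40 mm high, in its middle (top at 66 mm, plus a 6 mm steel nut), sides parallel to the base. Origin: centre of the underside, z up, x and y square to its sides; any of the four like sides may face the stop. Any yaw at the start.
- round_foot: Not wanted: loose foot of another model, round base 90 mm across, 26 mm high, round grey boss 38 mm across, top at 66 mm. Origin: centre of the underside. It may stand in either of the two places. Leave it.
- screw_dish: Small steel bowl 50 mm across, 20 mm high, just beside the jig on its -y side. Origin: centre of the underside. Leave it.
- screwdriver: Screwdriver 200 mm long, handle 25 mm thick, lying across beyond the jig's far end. Origin: mid-length, underside; its x runs to the tip. Leave it.
- paper_roll: White paper roll, 110 mm across, 100 mm high, standing. Origin: centre of the underside. Leave it.
- beaker: Clear plastic beaker, 72 mm across, 90 mm high. Origin: centre of the underside. Leave it.

How it is judged:
On the way, in this order (a step that is already met when the one before it is completed fails the run):
1. the gate is slid to its end stop, the stop still free (value of joint gate above 0.07 m and value of joint stop below 0.004 m), for 0.2 s.
2. the square foot is pressed squarely against the stop, pointer between the marks, for one second (value of joint gate above 0.07 m and value of joint stop between 0.01 and 0.02 m and contact force between square_foot and stop between 7 and 18 N and contact force between the fingers and square_foot above 2 N and z of square_foot in the frame of jig between 0.004 and 0.012 m and y of square_foot in the frame of jig between -0.013 and 0.013 m and angle between square_foot's own z axis and vertical below 0.1 rad and (angle between the x axis of square_foot and the x axis of jig, either way round below 0.12 rad or angle between the x axis of square_foot and the y axis of jig, either way round below 0.12 rad) and linear speed of square_foot below 0.02 m/s), for 1 s.
At the end, for the whole second after the job is handed in: Still held by the fingers (over 2 N): gate within 5 mm of its end stop; square foot flat on the bed (4 mm, 0.10 rad), within 13 mm of mid-lane, square to the stop within 0.12 rad, pressing the stop in by 10 to 20 mm with 7 to 18 N, at rest (all of step 2); the arm keeps its last pose, push and grip.
It fails at once if the stop is driven all the way in (value of joint stop above 0.028 m).
It fails at once if the round foot is disturbed (30 mm) (distance of round_foot from where it was at the start of the episode above 0.03 m).
It fails at once if another thing on the bench is disturbed (30 mm) (distance of any of screw_dish, screwdriver, paper_roll, beaker from where it was at the start of the episode above 0.03 m).
It also fails if it takes over 61 s, if anything falls off the work surface, if the arm or the gripper's body presses on something with over 40 N, if the wrist force passes 120 N, or if a joint passes its speed limit or range.

## Working session

There is one attempt and no reset: what is moved stays moved. The work goes in short steps, Python scripts to look and compute and a tool call to move; the robot and the scene stay as the last step left them, time stands still between calls to the robot, and variables do not carry over. Pictures are saved under pics/ and viewed, at most 10 in all, crops included, and the job is handed in when it is done.

Besides the shell and the picture viewer there is one more tool, called after "Call:" in YAML: its name, and indented under it one key for each argument. carry_out: Moves the arm, as the interface text tells. Its arguments: {"type":"object","properties":{"rows":{"type":"array"}},"required":["rows"]}

```bash
ls; mkdir -p pics; python3 - <<'E'
from workcell import *
import cv2
s=state(); print({k:s[k] for k in ("t","tool_pos","eef_rot","force","opening")})
try: print(tip_extent)
except Exception as e: print(e)
for c in ("scene","side"):
    cv2.imwrite(f"pics/{c}0.png",grab_frame(c))
    for n in ("jig","gate_grip","stop_face","square_foot","round_foot","screw_dish","paper_roll","beaker","screwdriver"):
        print(c,n,[( [round(v) for v in d["bbox"]],round(d["score"],2)) for d in search_frame(n,c)[:2]])
    k=get_calibration(c); print(k)
E
```

```text
pics
{'t': 0.0, 'tool_pos': array([0.22386242, 0.60988587, 0.40351309]), 'eef_rot': array([ 1.74976306e-01,  9.84571781e-01, -1.28445060e-03, -2.23002512e-04]), 'force': array([ 0.42656865,  0.55370049, -0.18165267]), 'opening': 1.0005075031809594}
0.1734
scene jig [([282, 169, 368, 242], 0.97)]
scene gate_grip [([309, 188, 339, 209], 0.58)]
scene stop_face [([299, 202, 316, 222], 0.45)]
scene square_foot [([214, 150, 244, 177], 0.65)]
scene round_foot [([187, 182, 215, 215], 0.89)]
scene screw_dish [([279, 178, 296, 186], 0.54), ([218, 148, 245, 177], 0.41)]
scene paper_roll [([428, 195, 468, 242], 0.73), ([432, 159, 462, 192], 0.67)]
scene beaker [([432, 160, 462, 194], 0.81)]
scene screwdriver [([252, 230, 315, 258], 0.59)]
{'fx': 454.6309423694096, 'fy': 454.6309423694096, 'cx': 313.1648572165517, 'cy': 201.1784714298674, 'T': array([[-0.1294645 , -0.8133699 ,  0.56715813,  1.37160174],
       [ 0.99155749, -0.11038064,  0.06804311,  0.15048817],
       [ 0.00725906,  0.57117906,  0.82079339,  1.21670042],
       [ 0.        ,  0.        ,  0.        ,  1.        ]])}
side jig [([260, 170, 371, 242], 0.97)]
side gate_grip [([302, 183, 311, 220], 0.55)]
side stop_face [([328, 204, 340, 224], 0.63)]
side square_foot [([253, 300, 305, 352], 0.72), ([302, 181, 312, 221], 0.24)]
side round_foot []
side screw_dish [([288, 240, 304, 253], 0.74)]
side paper_roll [([282, 85, 318, 134], 0.7)]
side beaker [([234, 99, 257, 136], 0.62)]
side screwdriver [([377, 209, 385, 258], 0.9)]
{'fx': 514.7621152202229, 'fy': 514.7621152202229, 'cx': 326.0440952316485, 'cy': 193.56438025697724, 'T': array([[ 0.98410653,  0.12895764, -0.12208305,  0.41913856],
       [-0.17745661,  0.68863067, -0.70306256, -0.87005392],
       [-0.00659516,  0.71355289,  0.70057032,  1.00190336],
       [ 0.        ,  0.        ,  0.        ,  1.        ]])}
```

```bash
python3 - <<'E'
import cv2
a=cv2.imread("pics/scene0.png")[130:280,170:490]; b=cv2.imread("pics/side0.png")[70:370,200:420]
cv2.imwrite("pics/a.png",cv2.resize(a,None,fx=2.5,fy=2.5,interpolation=2)); cv2.imwrite("pics/b.png",cv2.resize(b,None,fx=2,fy=2,interpolation=2))
E
```

```text
(no output)
```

View pics/a.png

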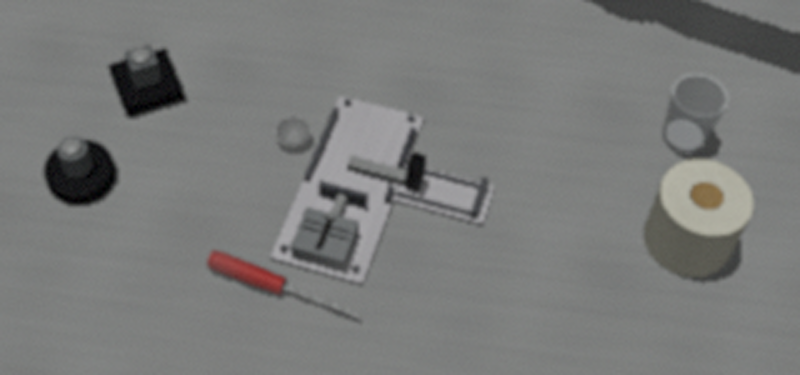

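View pics/b.png

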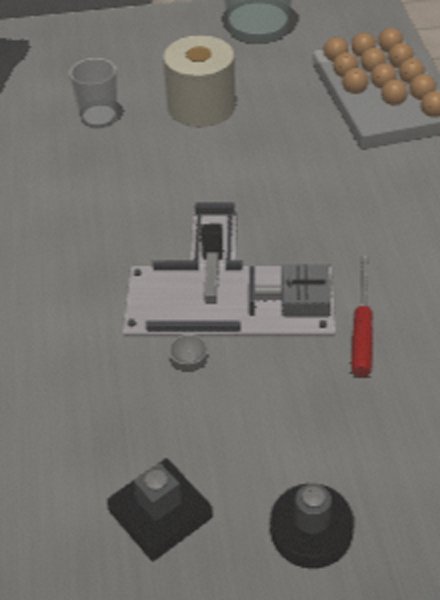

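```bash
cat > h.py <<'E'
import numpy as np, cv2
from workcell import *
from scipy.optimize import least_squares
from scipy.spatial.transform import Rotation as R
def cam(c,s=None):
    k=get_calibration(c)
    if c=="wrist":
        T=np.eye(4);T[:3,:3]=R.from_quat(s["eef_rot"]).as_matrix();T[:3,3]=s["tool_pos"];T=T@k["T_tool_cam"]
    else: T=k["T"]
    return k,T
def proj(c,P,s=None):
    k,T=cam(c,s); p=(np.asarray(P)-T[:3,3])@T[:3,:3]
    return np.c_[k["cx"]+k["fx"]*p[:,0]/-p[:,2], k["cy"]-k["fy"]*p[:,1]/-p[:,2]]
def ray(c,px,z,s=None):
    k,T=cam(c,s); d=T[:3,:3]@[(px[0]-k["cx"])/k["fx"],-(px[1]-k["cy"])/k["fy"],-1]
    return T[:3,3]+d*(z-T[2,3])/d[2]
def place(p,P):
    c,s=np.cos(p[2]),np.sin(p[2]); P=np.asarray(P,float)
    return np.c_[p[0]+c*P[:,0]-s*P[:,1],p[1]+s*P[:,0]+c*P[:,1],P[:,2]]
E
python3 - <<'E'
from h import *
S=lambda l:np.array(l)/2.5+[170,130]; D=lambda l:np.array(l)/2+[200,70]
js=S([(340,97),(422,118),(365,282),(272,258)]); jd=D([(124,333),(128,265),(333,265),(335,333)])
# scene rays
for n,p in zip("abcd",js): print("scene",n,ray("scene",p,.008).round(3))
for n,p in zip("abcd",jd): print("side",n,ray("side",p,.008).round(3))
C=np.array([(-.11,-.06,.008),(-.11,.06,.008),(.16,.06,.008),(.16,-.06,.008)])
for f in ("scene","side","both"):
    fun=lambda p:np.r_[(proj("scene",place(p,C))-js).ravel()*(f!="side"),(proj("side",place(p,C))-jd).ravel()*(f!="scene")]
    r=least_squares(fun,[.5,.0,0]); print(f,r.x.round(4),np.abs(r.fun).max().round(2))
for c,pt in (("scene",S([(141,50)])),("side",D([(157,478)]))): print("sq nut",ray(c,pt[0],.072).round(3))
for c,pt in (("scene",S([(71,145)])),("side",D([(313,494)]))): print("rd nut",ray(c,pt[0],.069).round(3))
for p in S([(108,65),(167,50),(186,100),(130,115)]): print("sq corner",ray("scene",p,.026).round(3))
for p in D([(108,510),(167,459),(212,512),(154,560)]): print("sq corner side",ray("side",p,.026).round(3))
E
```

```text
scene a [0.406 0.009 0.008]
scene b [0.427 0.123 0.008]
scene c [0.688 0.079 0.008]
scene d [ 0.67  -0.039  0.008]
side a [0.405 0.004 0.008]
side b [0.421 0.124 0.008]
side c [0.694 0.073 0.008]
side d [ 0.668 -0.045  0.008]
scene [ 0.523   0.0471 -0.1717] 0.72
side [ 0.5223  0.0434 -0.1815] 1.57
both [ 0.5226  0.0454 -0.1762] 1.47
sq nut [ 0.414 -0.257  0.072]
sq nut [ 0.422 -0.259  0.072]
rd nut [ 0.577 -0.307  0.069]
rd nut [ 0.579 -0.306  0.069]
sq corner [ 0.408 -0.311  0.026]
sq corner [ 0.371 -0.238  0.026]
sq corner [ 0.454 -0.193  0.026]
sq corner [ 0.489 -0.261  0.026]
sq corner side [ 0.365 -0.259  0.026]
sq corner side [ 0.436 -0.206  0.026]
sq corner side [ 0.475 -0.282  0.026]
sq corner side [ 0.408 -0.326  0.026]
```

```bash
python3 - <<'E'
from h import *
J=[.5226,.0454,-.1762]
def tojig(p): 
    d=p[:2]-J[:2]; c,s=np.cos(J[2]),np.sin(J[2]); return np.array([c*d[0]+s*d[1],-s*d[0]+c*d[1]])
for c,p in (("scene",(337,193)),("side",(306,183))):
    w=ray(c,p,.06); print(c,w.round(3),tojig(w).round(3))
for n,c,p,z in (("dish","scene",(287.5,183),.02),("roll","scene",(452,206),.1),("beaker","scene",(448,164),.09)): w=ray(c,p,z);print(n,w.round(3),tojig(w).round(3))
print(place(J,[(0,.075,.06),(0,.15,.06),(.023,0,0)]).round(4), get_calibration("wrist")["T_tool_cam"].round(3))
E
```

```text
scene [0.531 0.125 0.06 ] [-0.005  0.08 ]
side [0.538 0.125 0.06 ] [0.001 0.081]
dish [ 0.484 -0.042  0.02 ] [-0.023 -0.093]
roll [0.562 0.47  0.1  ] [-0.036  0.425]
beaker [0.391 0.467 0.09 ] [-0.204  0.392]
[[0.5357 0.1192 0.06  ]
 [0.5489 0.1931 0.06  ]
 [0.5452 0.0414 0.    ]] [[ 0.     0.966  0.26   0.065]
 [ 1.    -0.     0.001 -0.001]
 [ 0.001  0.26  -0.966  0.03 ]
 [ 0.     0.     0.     1.   ]]
```

Call:
carry_out:
  rows:
    - [1, -1, 0, -1, 1]
    - [1, -1, 0, -1, 1]
    - [1, -1, 0, -1, 1]
    - [1, -1, 0, -1, 1]
    - [1, -1, 0, -1, 1]
    - [1, -1, 0, -1, 1]
    - [1, -1, 0, -1, 1]
    - [1, -1, 0, -1, 1]
    - [1, -1, 0, -1, 1]
    - [1, -1, 0, -1, 1]

```text
t: 1.83
tool_pos: [0.4749, 0.3589, 0.405]
eef_rot: [0.576, 0.817, 0.0, -0.0]
force: [-0.2, 0.2, -0.5]
opening: 1.0
finger_force: 0.0
```

Call:
carry_out:
  rows:
    - [0.3, -1, -0.5, -1, 1]
    - [0.3, -1, -0.5, -1, 1]
    - [0.3, -1, -0.5, -1, 1]
    - [0.3, -1, -0.5, -1, 1]
    - [0.3, -1, -0.5, -1, 1]
    - [0.3, -1, -0.5, -1, 1]
    - [0.3, -1, 0, 0, 1]
    - [0.3, -1, 0, 0, 1]
    - [0, -1, 0, 0, 1]
    - [0, 0, 0, 0, 1]

```text
t: 2.67
tool_pos: [0.5347, 0.1285, 0.3302]
eef_rot: [0.77, 0.638, -0.001, 0.002]
force: [0.7, -1.6, 0.2]
opening: 1.004
finger_force: 0.0
```

```bash
python3 - <<'E'
from h import *
s=state(); im=grab_frame("wrist"); cv2.imwrite("pics/w1.png",im)
print(s["t"],s["tool_pos"],R.from_quat(s["eef_rot"]).as_matrix()[:,1])
J=[.5226,.0454,-.1762]
print(proj("wrist",place(J,[(-.014,.09,.06),(.014,.09,.06),(.014,.07,.06),(-.014,.07,.06)]),s).round())
print(proj("wrist",place(J,[(-.08,.058,.02),(.04,.058,.02),(.16,.06,.008),(.16,-.06,.008),(-.11,-.06,.008)]),s).round())
E
```

```text
2.6667 [0.53467849 0.12848082 0.33016594] [ 0.98257424 -0.18586275  0.00170407]
[[311. 192.]
 [347. 192.]
 [347. 216.]
 [312. 216.]]
[[244. 216.]
 [372. 215.]
 [494. 208.]
 [479. 315.]
 [228. 317.]]
```

View pics/w1.png

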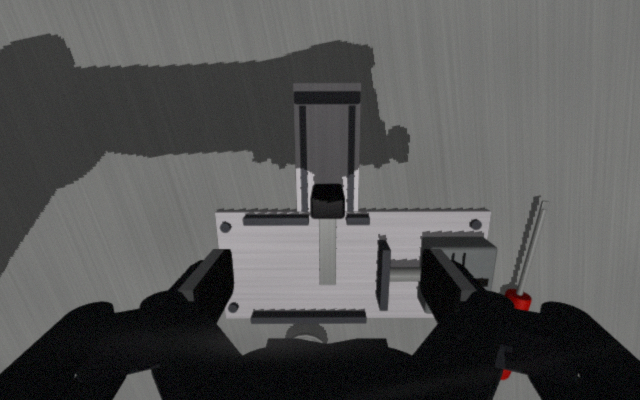

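```bash
python3 - <<'E'
from h import *
s=state(); J=[.5226,.0454,-.1762]
C=np.array([(-.11,.06,.008),(.16,.06,.008),(-.08,.058,.02),(.04,.058,.02),(-.08,-.058,.02),(.04,-.058,.02)])
o=np.array([(217,210),(490,209),(244,215),(369,215),(251,322),(367,322)])
k,T=cam("wrist",s)
f=lambda p:(proj("wrist",place(p,C),s)-o).ravel()
r=least_squares(f,J); print(r.x.round(4),r.fun.round(1))
for p in ((311,185),(345,185)):
    w=ray("wrist",p,.06,s); d=w[:2]-r.x[:2]; c,q=np.cos(r.x[2]),np.sin(r.x[2]); print(w.round(4),(c*d[0]+q*d[1]).round(4),(-q*d[0]+c*d[1]).round(4))
E
```

```text
[ 0.5211  0.0495 -0.1807] [-2.2 -0.2  2.4  0.1 -1.4  0.5  1.6  0.2 -0.1  0.2 -0.3 -0.1]
[0.5253 0.1461 0.06  ] -0.0133 0.0958
[0.5514 0.1412 0.06  ] 0.0133 0.0957
```

Call:
carry_out:
  rows:
    - [0.06, 0.2, -1, 0, 1]
    - [0, 0, -1, 0, 1]
    - [0, 0, -1, 0, 1]
    - [0, 0, -1, 0, 1]
    - [0, 0, -1, 0, 0.2]
    - [0, 0, 0, 0, 0.2]
    - [0, 0, 0, 0, 0.2]
    - [0, 0, 0, 0, 0.2]
    - [0, 0, 0, 0, 0.2]
    - [0, 0, 0, 0, 0.2]

```text
t: 3.55
tool_pos: [0.5369, 0.1406, 0.2068]
eef_rot: [0.767, 0.642, 0.003, 0.001]
force: [2.5, 0.4, 1.8]
opening: 0.303
finger_force: 58.8
```

Call:
carry_out:
  rows:
    - [0.12, 0.63, 0, 0, 0.2]
    - [0.12, 0.63, 0, 0, 0.2]
    - [0.12, 0.63, 0, 0, 0.2]
    - [0.12, 0.63, 0, 0, 0.2]
    - [0, 0, 0, 0, 0.2]
    - [0, 0, 0, 0, 0.2]
    - [0, 0, 0, 0, 0.2]

```text
t: 4.13
tool_pos: [0.5488, 0.2035, 0.2068]
eef_rot: [0.767, 0.642, 0.003, 0.001]
force: [1.6, 1.1, 6.0]
opening: 0.3
finger_force: 59.9
```

```bash
python3 - <<'E'
from h import *
s=state(); im=grab_frame("wrist"); cv2.imwrite("pics/w2.png",im); 
print(s["tool_pos"],s["force"],s["finger_force"])
J=[.522,.0475,-.178]
print(proj("wrist",place(J,[(-.014,.16,.06),(.014,.16,.06),(0,.06,.017)]),s).round())
E
```

```text
[0.54875441 0.2034968  0.20675255] [1.6400772  1.143323   6.02517012] 59.87503230571747
[[293. 276.]
 [361. 276.]
 [326. 387.]]
```

View pics/w2.png

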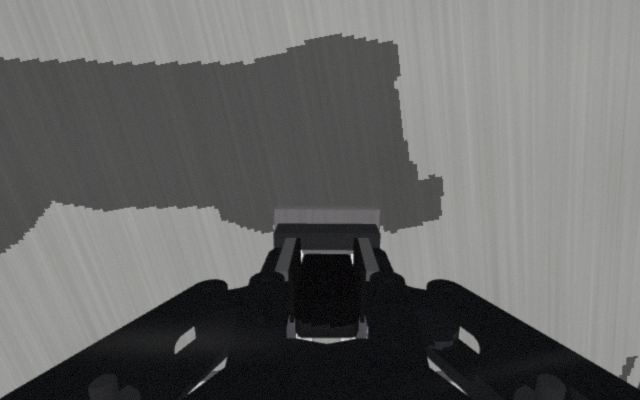

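Call:
carry_out:
  rows:
    - [0.04, 0.2, 0, 0, 0.2]
    - [0.04, 0.2, 0, 0, 0.2]
    - [0, 0, 0, 0, 0.2]
    - [0, 0, 0, 0, 0.2]

```text
t: 4.52
tool_pos: [0.5504, 0.2107, 0.2067]
eef_rot: [0.768, 0.641, 0.001, 0.002]
force: [-0.2, -1.8, 7.6]
opening: 0.302
finger_force: 59.7
```

Call:
carry_out:
  rows:
    - [0.04, 0.2, 0, 0, 0.2]
    - [0, 0, 0, 0, 0.2]
    - [0, 0, 0, 0, 0.2]

```text
t: 4.77
tool_pos: [0.551, 0.2119, 0.2066]
eef_rot: [0.768, 0.64, -0.002, 0.003]
force: [-0.9, -8.6, 10.5]
opening: 0.303
finger_force: 59.2
```

Call:
carry_out:
  rows:
    - [0, -0.1, 0, 0, 1]
    - [0, 0, 0, 0, 1]
    - [0, 0, 0, 0, 1]
    - [0, 0, 0.5, 0, 1]
    - [0, 0, 1, 0, 1]
    - [0, 0, 1, 0, 1]
    - [0, 0, 1, 0, 1]
    - [-0.3, -1, 1, 1, 1]
    - [-0.3, -1, 1, 1, 1]
    - [-0.3, -1, 0.5, 1, 1]

```text
t: 5.6
tool_pos: [0.528, 0.1407, 0.3583]
eef_rot: [0.674, 0.739, 0.002, 0.001]
force: [0.2, -0.4, 0.6]
opening: 0.999
finger_force: 0.0
```

Call:
carry_out:
  rows:
    - [-0.3, -1, 0, 1, 1]
    - [-0.3, -1, 0, 1, 1]
    - [-0.3, -1, 0, 1, 1]
    - [-0.3, -1, 0, 1, 1]
    - [-0.3, -1, 0, 1, 1]
    - [-0.3, -1, 0, 0, 1]
    - [-0.3, -1, 0, 0, 1]
    - [-0.3, -1, 0, 0, 1]
    - [-0.3, -1, 0, 0, 1]
    - [-0.3, -1, 0, 0, 1]

```text
t: 6.43
tool_pos: [0.4524, -0.11, 0.3555]
eef_rot: [0.501, 0.866, 0.0, 0.0]
force: [0.6, -0.6, -0.2]
opening: 1.001
finger_force: 0.0
```

Call:
carry_out:
  rows:
    - [-0.3, -1, 0, 0, 1]
    - [-0.3, -1, 0, 0, 1]
    - [-0.3, -1, 0, 0, 1]
    - [-0.3, -1, 0, 0, 1]
    - [-0.3, -1, 0, 0, 1]
    - [0, 0, 0, 0, 1]
    - [0, 0, 0, 0, 1]

```text
t: 7.02
tool_pos: [0.4149, -0.2354, 0.3553]
eef_rot: [0.503, 0.865, -0.0, 0.0]
force: [0.9, 0.8, 0.5]
opening: 1.001
finger_force: 0.0
```

```bash
python3 - <<'E'
from h import *
s=state(); im=grab_frame("wrist"); cv2.imwrite("pics/w3.png",im); cv2.imwrite("pics/sd3.png",grab_frame("side"))
y=R.from_quat(s["eef_rot"]).as_matrix()[:,1]; print(s["t"],s["tool_pos"],s["q"],np.degrees(np.arctan2(y[1],y[0])))
print(search_frame("square_foot","wrist")[:2])
E
```

```text
7.0167 [ 0.41486185 -0.23542835  0.35533937] [ 0.3243616   0.41989525  0.20395578  1.97736751 -0.12049299  0.75511701
  1.11658297] 29.65986203531108
[{'bbox': [275.8, 164.2, 362.9, 247.0], 'score': 0.89}]
```

View pics/w3.png

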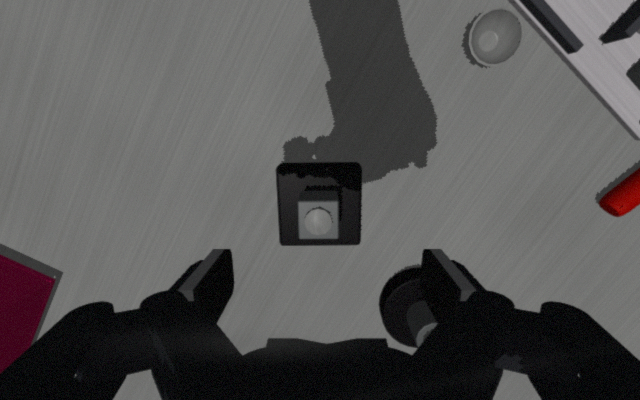

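```bash
python3 - <<'E'
from h import *
s=state()
for p in ((298,201),(338,201),(338,238),(298,238),): print(ray("wrist",p,.066,s).round(4))
print("nut",ray("wrist",(318.5,220),.072,s).round(4))
for p in ((276,164),(361,164),(360,244),(279,244)): print(ray("wrist",p,.026,s).round(4),ray("wrist",p,.0,s).round(4))
B=np.array([ (-.018,.018,.066),(.018,.018,.066),(.018,-.018,.066),(-.018,-.018,.066)])
o=np.array([(298,201),(338,201),(338,238),(298,238)])
r=least_squares(lambda p:(proj("wrist",place(p,B),s)-o).ravel(),[.418,-.258,.52]);print(r.x,np.degrees(r.x[2]),r.fun.round(1))
H=lambda p:proj("wrist",place(p,[(-.042,.042,.026),(.042,.042,.026),(.042,-.042,.026),(-.042,-.042,.026),(-.042,.042,0),(.042,.042,0)]),s)
print(H(r.x).round())
E
```

```text
[ 0.3966 -0.2495  0.066 ]
[ 0.4263 -0.2324  0.066 ]
[ 0.4434 -0.2616  0.066 ]
[ 0.4128 -0.2792  0.066 ]
nut [ 0.4194 -0.2538  0.072 ]
[ 0.3629 -0.2391  0.026 ] [ 0.3611 -0.2445  0.    ]
[ 0.4333 -0.1984  0.026 ] [ 0.4377 -0.2003  0.    ]
[ 0.4756 -0.269   0.026 ] [ 0.4837 -0.277   0.    ]
[ 0.4037 -0.3106  0.026 ] [ 0.4055 -0.3222 -0.    ]
[ 0.41983655 -0.25574974  0.51976242] 29.780193037496517 [-1.1 -1.2  1.  -1.   0.4  1.3 -0.3  1.1]
[[275. 165.]
 [363. 165.]
 [360. 247.]
 [278. 246.]
 [279. 161.]
 [360. 161.]]
```

Call:
carry_out:
  rows:
    - [0.19, -0.78, 0, 0, 1]
    - [0, 0, -1, 0, 1]
    - [0, 0, -1, 0, 1]
    - [0, 0, -1, 0, 1]
    - [0, 0, -1, 0, 1]
    - [0, 0, -1, 0, 1]
    - [0, 0, -0.5, 0, 1]
    - [0, 0, -0.5, 0, 1]
    - [0, 0, 0, 0, 1]
    - [0, 0, 0, 0, 1]

```text
t: 8.0
tool_pos: [0.4207, -0.2527, 0.2045]
eef_rot: [0.5, 0.866, 0.0, -0.001]
force: [-0.4, -0.4, 0.2]
opening: 1.001
finger_force: 0.0
```

Call:
carry_out:
  rows:
    - [0, 0, 0, 0, 0.2]
    - [0, 0, 0, 0, 0.2]
    - [0, 0, 0, 0, 0.2]
    - [0, 0, 0, 0, 0.2]
    - [0, 0, 0, 0, 0.2]
    - [0, 0, 0, 0, 0.2]
    - [0, 0, 0, 0, 0.2]

```text
t: 8.58
tool_pos: [0.4199, -0.2543, 0.2056]
eef_rot: [0.501, 0.865, -0.0, 0.0]
force: [-1.5, -0.2, 6.0]
opening: 0.417
finger_force: 61.3
```

Call:
carry_out:
  rows:
    - [0, 0, 0.5, 0, 0.2]
    - [0, 0, 1, 0, 0.2]
    - [0, 0, 1, 0, 0.2]
    - [0, 0, 1, 0, 0.2]
    - [0, 0, 0.5, 0, 0.2]
    - [0.31, 0.6, 0, 0, 0.2]
    - [0.31, 1, 0, -0.5, 0.2]
    - [0.31, 1, 0, -1, 0.2]
    - [0.31, 1, 0, -1, 0.2]
    - [0.31, 1, 0, -1, 0.2]

```text
t: 9.42
tool_pos: [0.4586, -0.1374, 0.3043]
eef_rot: [0.629, 0.778, -0.0, -0.001]
force: [0.8, 0.4, -3.5]
opening: 0.411
finger_force: 60.9
```

Call:
carry_out:
  rows:
    - [0.31, 1, 0, -1, 0.2]
    - [0.31, 1, 0, -1, 0.2]
    - [0.31, 1, 0, -1, 0.2]
    - [0.31, 1, 0, -1, 0.2]
    - [0.31, 1, 0, -0.5, 0.2]
    - [0.31, 1, 0, 0, 0.2]
    - [0.28, 1, 0, 0, 0.2]
    - [0, 0.54, 0, 0, 0.2]
    - [0, 0, 0, 0, 0.2]
    - [0, 0, 0, 0, 0.2]

```text
t: 10.25
tool_pos: [0.5118, 0.0506, 0.304]
eef_rot: [0.766, 0.643, -0.001, -0.001]
force: [-0.4, -0.8, -3.7]
opening: 0.419
finger_force: 60.9
```

```bash
python3 - <<'E'
from h import *
s=state(); ims={c:grab_frame(c) for c in("wrist","scene","side")}
y=R.from_quat(s["eef_rot"]).as_matrix()[:,1]; print(s["t"],s["tool_pos"],np.degrees(np.arctan2(y[1],y[0])),s["opening"],s["force"])
a=cv2.resize(ims["scene"][140:260,260:400],None,fx=2.8,fy=2.8,interpolation=2);b=cv2.resize(ims["side"][140:260,240:390],None,fx=2.6,fy=2.6,interpolation=2)
h=max(a.shape[0],b.shape[0]);pad=lambda m:cv2.copyMakeBorder(m,0,h-m.shape[0],0,0,0)
cv2.imwrite("pics/m4.png",np.hstack([pad(a),pad(b)])); cv2.imwrite("pics/w4.png",ims["wrist"])
E
```

```text
10.25 [0.5118194  0.05064303 0.30402283] -10.003191333290516 0.41928658540181385 [-0.38183143 -0.84716399 -3.71590062]
```

View pics/w4.png

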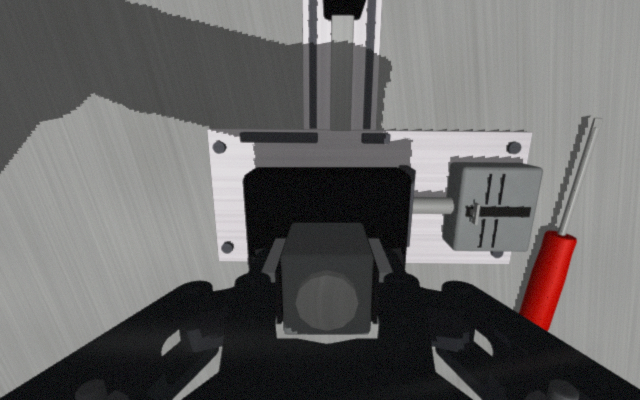

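View pics/m4.png

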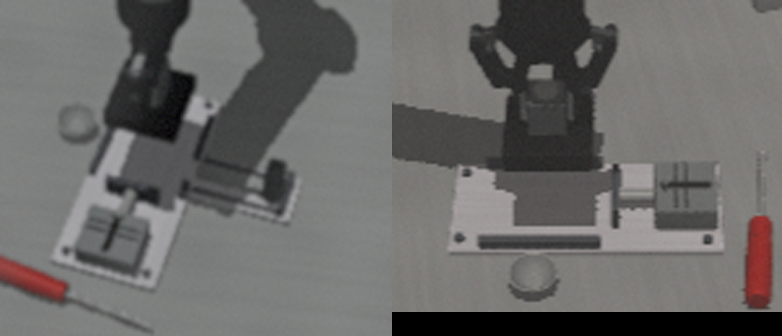

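```bash
python3 - <<'E'
from h import *
s=state()
C=np.array([(-.11,.06,.008),(.16,.06,.008),(-.11,-.06,.008),(.16,-.06,.008),(-.08,.058,.02),(.119,0,.038)])
o=np.array([(209,133),(531,132),(219,262),(510,264),(241,132),(492,211)])
r=least_squares(lambda p:(proj("wrist",place(p,C),s)-o).ravel(),[.522,.0475,-.178],loss="soft_l1");print(r.x.round(4),np.degrees(r.x[2]),(proj("wrist",place(r.x,C),s)-o).round(1))
d=s["tool_pos"][:2]-r.x[:2];c,q=np.cos(r.x[2]),np.sin(r.x[2]);print(c*d[0]+q*d[1],-q*d[0]+c*d[1])
E
```

```text
[ 0.5219  0.0391 -0.1861] -10.660344782165563 [[-1.  -3.1]
 [ 2.2  0. ]
 [ 1.1 -0. ]
 [ 0.  -0.1]
 [-0.6  1.4]
 [-0.4  0.4]]
-0.01128246597766026 0.006999386648157354
```

```bash
python3 - <<'E'
from h import *
s=state(); a=np.radians(-10); z0=s["tool_pos"][2]-.2056
F=lambda dx,dy:[s["tool_pos"][0]+np.cos(a)*dx-np.sin(a)*dy,s["tool_pos"][1]+np.sin(a)*dx+np.cos(a)*dy,a]
P=[(-.042,.042,z0+.026),(.042,.042,z0+.026),(-.018,.018,z0+.066),(.018,.018,z0+.066),(.018,-.018,z0+.066),(0,0,z0+.072)]
for dy in(-.005,0,.005): print(dy,proj("wrist",place(F(0,dy),P),s).round().tolist())
P=[(-.042,.042,z0),(.042,.042,z0),(-.042,-.042,z0+.0),(.042,-.042,z0+.0),(0,0,z0+.072)]
for c in("scene","side"): print(c,proj(c,place(F(0,0),P)).round(1).tolist())
C=np.array([(-.11,.06,.008),(.16,.06,.008),(-.11,-.06,.008),(.16,-.06,.008),(.119,0,.038)])
# side camera crop px/2.6+(240,140) ; panel offset 392
D=lambda l:(np.array(l)-[392,0])/2.6+[240,140]
S=lambda l:np.array(l)/2.8+[260,140]
od=D([(459,164),(719,163),(450,252),(723,251),(687,184)]); os=S([(52,262),(157,287),(112,238)]); Cs=np.array([(.16,-.06,.008),(.16,.06,.008),(.119,0,.038)])
f=lambda p,w:np.r_[(proj("side",place(p,C))-od).ravel()*w[0],(proj("scene",place(p,Cs))-os).ravel()*w[1]]
for w in((1,0),(0,1),(1,1)):
    r=least_squares(f,[.522,.045,-.178],args=(w,),loss="soft_l1");print(w,r.x.round(4),r.fun.round(1))
E
```

```text
-0.005 [[239.0, 176.0], [413.0, 175.0], [278.0, 258.0], [373.0, 257.0], [370.0, 338.0], [326.0, 308.0]]
0 [[238.0, 166.0], [413.0, 165.0], [277.0, 245.0], [373.0, 245.0], [370.0, 327.0], [325.0, 296.0]]
0.005 [[237.0, 155.0], [414.0, 154.0], [277.0, 233.0], [374.0, 232.0], [371.0, 317.0], [325.0, 284.0]]
scene [[330.4, 171.1], [322.7, 191.7], [305.0, 164.8], [296.5, 185.0], [313.9, 163.1]]
side [[284.0, 182.2], [316.8, 182.0], [282.2, 205.7], [316.5, 205.5], [298.6, 172.2]]
(1, 0) [ 0.5237  0.0425 -0.1786] [ 0.3  0.   0.  -0.  -0.2 -0.1  1.1 -0.2 -1.7  0.4 -0.  -0.  -0.   0.
 -0.  -0. ]
(0, 1) [ 0.5225  0.0396 -0.1274] [-0.   0.  -0.  -0.   0.   0.   0.  -0.  -0.  -0.  -0.3  0.6 -0.1  0.4
  0.5 -2.7]
(1, 1) [ 0.5239  0.0434 -0.1691] [ 0.1  0.  -0.2 -0.7  0.  -0.1  1.2 -0.9 -1.8 -0.2 -0.9 -0.1 -1.2  1.1
  0.1 -2.5]
```

Call:
carry_out:
  rows:
    - [-0.04, -0.2, -0.6, 0, 0.2]
    - [0, 0, -1, 0, 0.2]
    - [0, 0, -1, 0, 0.2]
    - [0, 0, -0.5, 0, 0.2]
    - [0, 0, -0.2, 0, 0.2]
    - [0, 0, 0, 0, 0.2]
    - [0, 0, 0, 0, 0.2]

```text
t: 10.98
tool_pos: [0.5119, 0.0438, 0.2227]
eef_rot: [0.767, 0.641, 0.0, 0.0]
force: [0.5, 0.1, -3.6]
opening: 0.411
finger_force: 60.8
```

```bash
python3 - <<'E'
from h import *
s=state(); ims={c:grab_frame(c) for c in("wrist","side")}
print(s["t"],s["tool_pos"],s["force"])
b=cv2.resize(ims["side"][150:250,250:380],None,fx=3,fy=3,interpolation=2);w=cv2.resize(ims["wrist"][0:330,150:600],None,fx=.9,fy=.9)
cv2.imwrite("pics/m5.png",np.hstack([b,w[:300]]) if w.shape[0]>=300 else np.hstack([b[:w.shape[0]],w]))
E
```

```text
10.9833 [0.51185744 0.04376059 0.22272967] [ 0.53186048  0.11213306 -3.61632444]
```

View pics/m5.png

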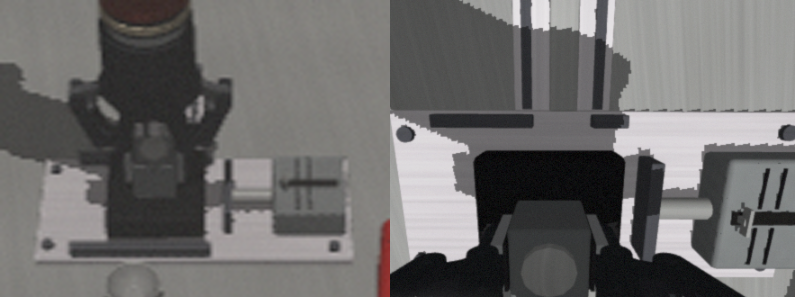

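```bash
python3 - <<'E'
from h import *
s=state(); a=-.177
def jf(w): return np.array([np.cos(a)*w[0]+np.sin(a)*w[1],-np.sin(a)*w[0]+np.cos(a)*w[1]]).round(4)
W=lambda x,y:((x-390)/.9+150,y/.9)
for n,p,z in(("footfarL",W(476,152),.0431),("footfarR",W(624,152),.0431),("rail in L",W(430,128),.02),("rail in R",W(533,128),.02),("rail out L",W(430,114),.02),("plate face top-far",W(641,155),.036),("mark1",W(757,215),.038),("mark2",W(772,216),.038),("nut",W(549,270),.0891)): print(n,jf(ray("wrist",p,z,s)))
print("tcp",jf(s["tool_pos"]))
E
```

```text
footfarL [0.4581 0.1742]
footfarR [0.5374 0.1741]
rail in L [0.4252 0.1851]
rail in R [0.4875 0.185 ]
rail out L [0.4262 0.1933]
plate face top-far [0.549  0.1712]
mark1 [0.6198 0.1357]
mark2 [0.6288 0.1351]
nut [0.4971 0.132 ]
tcp [0.4963 0.1337]
```

Call:
carry_out:
  rows:
    - [0.01, 0.08, -0.15, 0, 0.2]
    - [0, 0, -0.15, 0, 0.2]
    - [0, 0, -0.05, 0, 0.2]
    - [0, 0, 0, 0, 0.2]
    - [0, 0, 0, 0, 0.2]

```text
t: 11.5
tool_pos: [0.5118, 0.047, 0.2137]
eef_rot: [0.767, 0.642, 0.0, -0.0]
force: [-0.4, 1.3, -1.4]
opening: 0.411
finger_force: 61.3
```

Call:
carry_out:
  rows:
    - [0, 0, -0.04, 0, 0.2]
    - [0.12, -0.02, 0, 0, 0.2]
    - [0.12, -0.02, 0, 0, 0.2]
    - [0.12, -0.02, 0, 0, 0.2]
    - [0.12, -0.02, 0, 0, 0.2]
    - [0, 0, 0, 0, 0.2]
    - [0, 0, 0, 0, 0.2]

```text
t: 12.08
tool_pos: [0.5165, 0.0458, 0.2143]
eef_rot: [0.767, 0.642, -0.006, -0.01]
force: [-21.7, 3.6, 32.7]
opening: 0.41
finger_force: 65.6
```

Call:
carry_out:
  rows:
    - [-0.2, 0.035, 0, 0, 0.2]
    - [0, 0, 0.04, 0, 0.2]
    - [0, 0, 0, 0, 0.2]
    - [0, 0, 0, 0, 0.2]

```text
t: 12.42
tool_pos: [0.5191, 0.0454, 0.2137]
eef_rot: [0.767, 0.642, 0.0, 0.0]
force: [-0.9, 1.4, 1.3]
opening: 0.414
finger_force: 61.8
```

Call:
carry_out:
  rows:
    - [0.08, -0.014, 0.01, 0, 0.2]
    - [0.08, -0.014, 0, 0, 0.2]
    - [0.08, -0.014, 0, 0, 0.2]
    - [0, 0, 0, 0, 0.2]
    - [0, 0, 0, 0, 0.2]

```text
t: 12.83
tool_pos: [0.5216, 0.0448, 0.214]
eef_rot: [0.767, 0.642, -0.003, -0.005]
force: [-11.1, 2.1, 13.9]
opening: 0.416
finger_force: 63.4
```

Call:
carry_out:
  rows:
    - [-0.04, 0.007, 0, 0, 0.2]
    - [0, 0, 0.04, 0, 0.2]
    - [0, 0, 0, 0, 0.2]
    - [0, 0, 0, 0, 0.2]

```text
t: 13.17
tool_pos: [0.5245, 0.0445, 0.2144]
eef_rot: [0.767, 0.642, 0.0, 0.001]
force: [0.3, 0.4, -3.8]
opening: 0.413
finger_force: 61.0
```

Call:
carry_out:
  rows:
    - [0.08, -0.014, 0, 0, 0.2]
    - [0.08, -0.014, 0, 0, 0.2]
    - [0.08, -0.014, 0, 0, 0.2]
    - [0.08, -0.014, 0, 0, 0.2]
    - [0, 0, 0, 0, 0.2]
    - [0, 0, 0, 0, 0.2]

```text
t: 13.67
tool_pos: [0.5312, 0.0433, 0.2143]
eef_rot: [0.767, 0.642, -0.001, -0.001]
force: [-2.3, -0.1, -3.5]
opening: 0.411
finger_force: 60.9
```

Call:
carry_out:
  rows:
    - [0.08, -0.014, 0, 0, 0.2]
    - [0.08, -0.014, 0, 0, 0.2]
    - [0.08, -0.014, 0, 0, 0.2]
    - [0.08, -0.014, 0, 0, 0.2]
    - [0, 0, 0, 0, 0.2]
    - [0, 0, 0, 0, 0.2]

```text
t: 14.17
tool_pos: [0.538, 0.042, 0.2143]
eef_rot: [0.767, 0.642, -0.002, -0.003]
force: [-6.6, 0.9, -0.3]
opening: 0.41
finger_force: 61.5
```

Call:
carry_out:
  rows:
    - [0.08, -0.014, 0.01, 0, 0.2]
    - [0.08, -0.014, 0, 0, 0.2]
    - [0.08, -0.014, 0, 0, 0.2]
    - [0, 0, 0, 0, 0.2]
    - [0, 0, 0, 0, 0.2]

```text
t: 14.58
tool_pos: [0.5426, 0.0412, 0.2141]
eef_rot: [0.767, 0.642, -0.004, -0.004]
force: [-9.6, 1.3, 0.7]
opening: 0.41
finger_force: 61.8
```

```bash
python3 - <<'E'
from h import *
s=state(); im=grab_frame("wrist"); sd=grab_frame("side"); print(s["t"],s["tool_pos"],s["force"])
y=R.from_quat(s["eef_rot"]).as_matrix(); print(np.degrees(np.arctan2(y[1,1],y[0,1])),y[:,2])
w=im[60:360,140:590]; b=cv2.resize(sd[160:250,275:380],None,fx=3.3,fy=3.3,interpolation=2)
cv2.imwrite("pics/m6.png",np.hstack([w[:297],b[:297]]))
E
```

```text
14.5833 [0.54256013 0.04118864 0.21409725] [-9.63322528  1.26520644  0.6895751 ]
-10.189370402845247 [-0.01128173  0.00214266 -0.99993406]
```

View pics/m6.png

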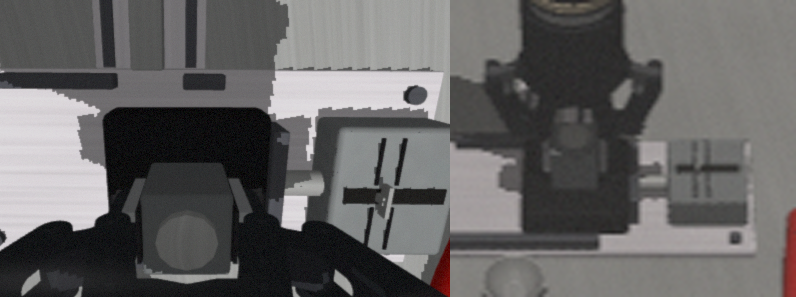

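Call:
carry_out:
  rows:
    - [0.06, -0.01, 0.01, 0, 0.2]
    - [0.04, -0.007, 0, 0, 0.2]
    - [0, 0, 0, 0, 0.2]
    - [0, 0, 0, 0, 0.2]
    - [0, 0, 0, 0, 0.2]
    - [0, 0, 0, 0, 0.2]
    - [0, 0, 0, 0, 0.2]
    - [0, 0, 0, 0, 0.2]
    - [0, 0, 0, 0, 0.2]
    - [0, 0, 0, 0, 0.2]

```text
t: 15.52
tool_pos: [0.5443, 0.0409, 0.2142]
eef_rot: [0.767, 0.642, -0.004, -0.005]
force: [-10.6, 1.8, 2.2]
opening: 0.418
finger_force: 61.9
```

```bash
python3 - <<'E'
from h import *
s=state(); im=grab_frame("wrist"); print(s["t"],s["tool_pos"],s["force"])
cv2.imwrite("pics/w7.png",cv2.resize(im[170:320,420:590],None,fx=4,fy=4,interpolation=2)[:600,:700])
E
```

```text
15.5167 [0.54430109 0.04088766 0.21421548] [-10.61177838   1.80429049   2.21742079]
```

View pics/w7.png

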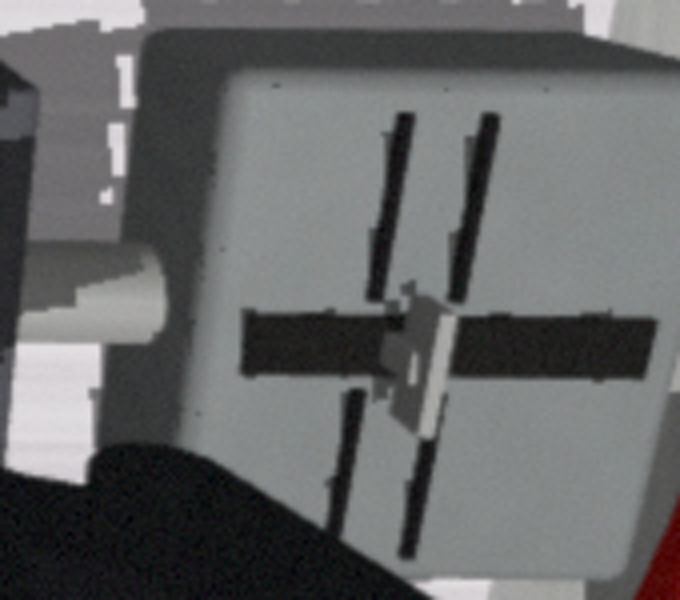

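Call:
carry_out:
  rows:
    - [0, 0, 0, 0, 0.2]
    - [0, 0, 0, 0, 0.2]
    - [0, 0, 0, 0, 0.2]
    - [0, 0, 0, 0, 0.2]
    - [0, 0, 0, 0, 0.2]
    - [0, 0, 0, 0, 0.2]
    - [0, 0, 0, 0, 0.2]
    - [0, 0, 0, 0, 0.2]
    - [0, 0, 0, 0, 0.2]
    - [0, 0, 0, 0, 0.2]

```text
t: 16.4
tool_pos: [0.5443, 0.0409, 0.2142]
eef_rot: [0.767, 0.642, -0.004, -0.005]
force: [-10.1, 1.0, 1.8]
opening: 0.411
finger_force: 61.9
```

```bash
python3 - <<'E'
from workcell import *
print(state()["force"]); print(sign_off())
E
```

```text
[-10.11258577   1.00673917   1.84745303]
the job is handed in; nothing more can be done
None
```

The job is handed in: the gate is at its end stop, and the square foot is still gripped and pressed against the sprung stop. The pointer is between the marks, with about 10–11 N read at the wrist and roughly 14 mm of stop travel estimated. Sign-off returned no verdict.

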